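# Put the service tools back in their carrier

### The arm

A 7-joint arm with a two-finger parallel gripper is mounted at the origin on a cart in front of the work surface, level with it; the furniture and walls round the work are solid. World frame = base frame: x ahead of the robot, y to its left, z up, the work surface at z = 0. Lengths are in m, angles in rad, forces in N, time in s.
With the tool pointing down it reaches from about 0.35 to 0.9 m from the base axis. Payload 8.1 kg.
Tool frame: the origin (TCP) lies at the centre of the arm's flange, where the gripper is bolted on; the fingertips stand 178 mm ahead of it and the grasp point (between the pads) lies 159 mm ahead of it; z points along the fingers, y is the line along which they close (so a half turn about z gives the same grasp; the last joint's range is limited). The gripper opens to 92 mm and grips with 3 to 60 N. Pads are 19 mm wide; open, the fingers measure 130 mm over their backs; the gripper's body (75 mm by 190 mm) begins 47 mm behind the grasp point.
Start: joints at [1.24, 0.434, 0.025, 1.573, -0.012, 1.134, -0.075], TCP at [0.141, -0.609, 0.405] pointing down, gripper open.
Joint ranges: [-2.62, 2.62], [-0.44, 2.09], [-1.27, 1.32], [0.08, 2.57], [-1.32, 4.46], [0.12, 2], [-2.74, 2.74]. Speed limits (rad/s): [2.22, 2.22, 3.01, 3.01, 3.14, 3.14, 3.14].

### API

Orientations are given as a rotation vector (axis times angle).
In Python, from cell import arm gives the robot as it stands. The module is installed in compiled form; this text tells all that it offers.
- The arm moves only by the shell command python3 -m inch 'ROWS' [FORCE]. ROWS is text: rows parted by semicolons, each of 5 numbers parted by spaces: the shift along the tool's x, y, z in m, then the turn about the tool's z in rad, then the finger opening in m, from 0 to 0.0918. In form: x y z roll fingers; .... A call has 1 to 5 rows; each row is the pose to reach, as a shift and turn from the pose commanded when the call began, along the tool's axes at that moment; what a row does not reach only later rows make up. A row lasts 1/10 s, in which the tool goes at most 50 mm and 8.59 degrees, less where a joint would pass 70% of its speed; a pose out of reach is approached as far as the arm can. A call with a gripper value outside its range is refused whole. The fingers move at their own pace and stop on an object; FORCE is the grip in N (left out, the last holds). Time passes only in rows, so rows that repeat a pose let the fingers close. It gives the time, the measured TCP pose, the force, the opening and the grip force at its end, in the units of the state.
- arm.observe(): the state, without advancing time (a new reading comes with each control period).
- arm.get_image(name): name is "side" or "top"; returns the picture (480x640x3 uint8, red, green, blue); there is no depth.
- arm.get_calibration(name): a dict with "intrinsics" (3x3 intrinsics, pixels), "distortion" ([k1, k2, p1, p2, k3] as OpenCV has them; the pictures are not rectified), "pose" (4x4, takes a point from camera to world coordinates). Camera axes: x right, y up, looking along -z (the intrinsics and any distortion apply to the point x, -y, -z); pixel columns grow to the right and rows downward; lengths in m; the calibration is good to about 2 mm. A picture is of the moment at which its call begins. get_calibration takes no time and is no camera call.
- arm.sign_off(): hands the job in; it is judged then, once.
Trained networks look in the newest picture that a camera, given by its name, has taken for a name from the list of things; names that differ only in an ending like _2 or _b are one class to them, and where a whole thing is asked for, a point or a joint stands for the part that bears it (a point fixed in the world has none). Each returns a list of dicts, best first, with "conf" (0 to 1); they miss things now and then, are a little off and sometimes report something else, mostly with a low value. They report only what shows in the picture. A call takes as long as a camera call.
- arm.look_for(camera, query): "point" ([row, column] in pixels, amid what is visible of it).
- arm.silhouettes(camera, query): "region" (480x640 bool, what is visible of it) and "point" ([row, column] in pixels, amid what is visible of it).
- arm.place_of(camera, query): "point" ([row, column] in pixels: a listed point, or the origin of a listed thing).
The state is a dict: "clock": time; "joints": joint angles; "dq": joint speeds; "joint_efforts": joint torques, N m; "position": TCP position; "ee_rot": TCP orientation; "force": force on the tool from outside, world axes, zero at the start; "ft_torque": the same for the moment, N m; "width": opening from 0.0 (shut) to 1.0 (fully open); "gripper_force": force on a finger pad.
Only numpy, scipy, OpenCV 4.12 (cv2) and the standard library are available. Lean on these libraries where they do the work, as an engineer would, in place of code of your own. Each camera call takes 0.05 s, during which the arm holds its last target. There are 200 camera calls.

### The job

Pack up the service kit: take the spanner, the small blue screwdriver, the yellow spirit level and the steel tweezers from the bench and lay each one flat, fully down in the recess of the tool carrier that is cut to its own outline, then let go of it. The marker pen and the mouse do not belong to the kit: leave them where they lie.

Things in the scene. Friction and masses are not known exactly. Their poses are not given: they have to be found in the camera images.
- spanner: Silver combination spanner, 26 x 145 x 8 mm, 75 g, lying flat; origin under its middle, long axis y, open end at +y (26 mm wide), ring end at -y (22 mm wide). Grip across it (along x) at the origin: open the fingers to at least 45 mm; they will close on about 24 mm, as it feels solid between its wide ends.
- screwdriver: Small screwdriver with a blue handle, 15 x 133 x 15 mm, 24 g, lying flat; origin under its middle, long axis y. The handle, 15 mm thick, reaches from y = -5 to y = +66 mm; the thin blade points to -y. Grip the handle across (along x), best at y = +10 mm, which the finger channel still takes.
- level: Yellow spirit level, 19 x 150 x 35 mm, 85 g, standing on its long narrow edge; origin under its middle, long axis y, same at both ends. Grip across its 19 mm (along x) at the origin.
- tweezers: Steel tweezers, 14 x 126 x 9 mm, 22 g, lying flat; origin under the middle, long axis y, 14 mm wide from y = -22 to y = +4 mm and tapering to both ends (tips at -y, joined end at +y); rigid here. Grip across both arms (along x) at y = -8 mm.
- spanner_insert: Fixed rigid plastic insert, 54 x 176 x 20 mm, dark grey, origin under its centre, y lengthwise, orange recess floor 10 mm above the origin. Outline of the spanner: waisted, a wide pocket at both ends, the wider (open end) at +y. All four stand side by side at 55 mm pitch, in any order, undersides 3 mm above the bench in an aluminium tray with rims no higher than 15 mm.
- screwdriver_insert: Fixed rigid plastic insert, 54 x 176 x 20 mm, dark grey, origin under its centre, y lengthwise, orange recess floor 10 mm above the origin. Outline of the screwdriver: wide for the handle at +y, a narrow slot for the blade at -y; it fits only this way round. All recesses are centred on the origin.
- level_insert: Fixed rigid plastic insert, 54 x 176 x 20 mm, dark grey, origin under its centre, y lengthwise, orange recess floor 10 mm above the origin. Outline of the level: a plain long rectangle; either way round. In all four the recess is 3.5 mm larger all round than the tool at its floor and 8.5 mm at its top, with sloping walls on which a tool let go slightly off slides home.
- tweezers_insert: Fixed rigid plastic insert, 54 x 176 x 20 mm, dark grey, origin under its centre, y lengthwise, orange recess floor 10 mm above the origin. Outline of the tweezers: slim, pointed at both ends, tips at -y. Through all four inserts runs a cross channel for fingers, from y = -24 to +24 mm, open at the sides, floor 6 mm above the origin.
- marker: Bystander: white marker pen with a black cap, 17 x 135 x 16 mm, lying between the tools and the carrier; origin under its middle, long axis y.
- mouse: Bystander: black computer mouse, 105 x 58 x 36 mm, standing beside the laptop behind the tools; origin under its middle.

How it is judged:
By the outcome, as a careful person would: the job done as asked, in the order asked, and still so for the second after the job is handed in, with the robot touching nothing.
It also fails if it takes over 131 s, if anything falls off the work surface, if the arm or the gripper's body presses on something with over 40 N, if the wrist force passes 120 N, or if a joint passes its speed limit or range.

## Working session

There is one attempt and no reset: what is moved stays moved. The work goes in short steps, Python scripts to look and compute and a shell command to move; the robot and the scene stay as the last step left them, time stands still between calls to the robot, and variables do not carry over. Pictures are saved under pics/ and viewed, at most 16 in all, crops included, and the job is handed in when it is done.

```bash
mkdir -p pics; python3 - <<'E'
from cell import arm
import cv2,numpy as np
for n in("top","side"):
    im=arm.get_image(n); cv2.imwrite(f"pics/{n}0.png",im[:,:,::-1])
    c=arm.get_calibration(n); print(n,np.round(c["intrinsics"],1).tolist(),c["distortion"],np.round(c["pose"],3).tolist())
    for q in "spanner screwdriver level tweezers spanner_insert screwdriver_insert level_insert tweezers_insert marker mouse".split():
        print(q,[(np.round(d["point"],1).tolist(),round(d["conf"],2)) for d in arm.place_of(n,q)][:3])
s=arm.observe();print({k:np.round(v,3).tolist() for k,v in s.items()})
E
```

```text
top [[457.3, 0.0, 318.4], [0.0, 457.3, 233.5], [0.0, 0.0, 1.0]] [0.00559653 0.         0.         0.         0.        ] [[0.012, 0.981, -0.192, 0.317], [-1.0, 0.011, -0.008, -0.005], [-0.006, 0.192, 0.981, 1.231], [0.0, 0.0, 0.0, 1.0]]
spanner [([260.8, 415.9], 0.5)]
screwdriver [([268.7, 471.6], 0.72)]
level [([265.4, 437.8], 0.88)]
tweezers [([264.6, 385.7], 0.47), ([261.0, 418.4], 0.16)]
spanner_insert [([240.2, 247.4], 0.57)]
screwdriver_insert [([242.9, 247.8], 0.18)]
level_insert [([241.7, 211.6], 0.7)]
tweezers_insert [([242.3, 188.2], 0.71)]
marker [([277.8, 329.3], 0.85)]
mouse []
side [[619.1, 0.0, 321.2], [0.0, 619.1, 231.0], [0.0, 0.0, 1.0]] [-0.0939422  0.         0.         0.         0.       ] [[0.984, 0.099, -0.147, 0.344], [-0.176, 0.413, -0.894, -1.204], [-0.028, 0.905, 0.424, 0.625], [0.0, 0.0, 0.0, 1.0]]
spanner [([317.7, 315.1], 0.81), ([219.1, 305.1], 0.16)]
screwdriver [([373.0, 327.5], 0.77)]
level [([343.3, 317.6], 0.74)]
tweezers [([298.3, 306.5], 0.79), ([374.3, 325.4], 0.42)]
spanner_insert [([217.3, 308.9], 0.83)]
screwdriver_insert [([209.5, 296.5], 0.75)]
level_insert [([198.7, 293.4], 0.57)]
tweezers_insert [([194.4, 289.3], 0.61)]
marker [([259.8, 276.6], 0.49)]
mouse [([316.5, 409.2], 0.75), ([198.8, 293.3], 0.53)]
{'clock': 1.1, 'joints': [1.24, 0.435, 0.025, 1.573, -0.012, 1.134, -0.075], 'dq': [0.001, -0.0, 0.002, 0.0, 0.002, -0.0, -0.0], 'joint_efforts': [0.0, -66.769, 0.984, -31.482, -0.061, 0.033, 0.0], 'position': [0.141, -0.609, 0.405], 'ee_rot': [-3.121, -0.357, 0.0], 'force': [0.926, 0.015, 0.31], 'ft_torque': [-0.038, 0.0, 0.019], 'gripper_force': 0.0, 'width': 0.999}
```

View pics/top0.png

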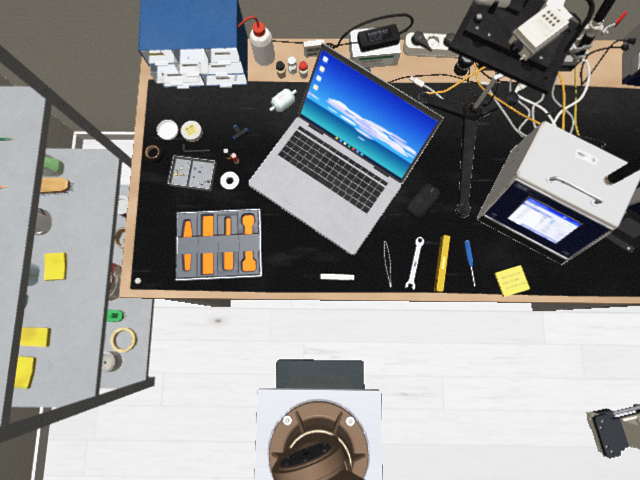

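View pics/side0.png

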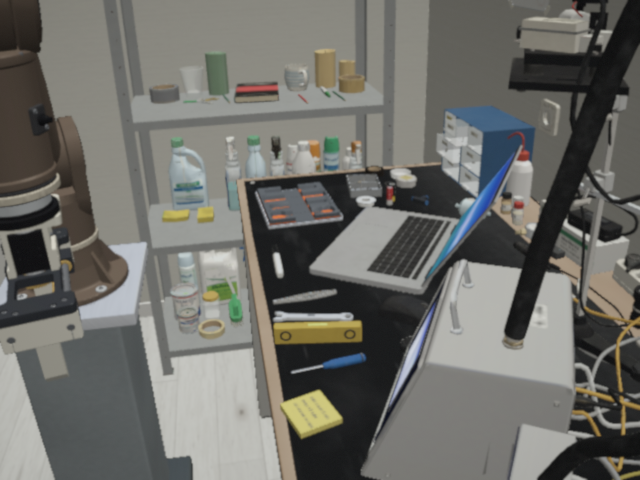

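The top view shows the tweezers at about (row 263, col 388), spanner (262,415), level (263,442), screwdriver (262,470), marker (277,337) and the carrier around (243,218). From left to right its recesses look like tweezers, level, screwdriver, spanner. The side view shows the same layout, with the screwdriver's handle pointing away from the robot (+x).

```bash
cat > h.py <<'E'
from cell import arm
import cv2,numpy as np
from scipy.spatial.transform import Rotation as R
def ray(n,rc):
    c=arm.get_calibration(n);K=np.array(c["intrinsics"],float);D=np.array(c["distortion"],float);P=np.array(c["pose"])
    p=np.array(rc,float).reshape(-1,2)[:,::-1]
    u=cv2.undistortPoints(p.reshape(-1,1,2).copy(),K,D).reshape(-1,2)
    d=np.c_[u[:,0],-u[:,1],-np.ones(len(u))]@P[:3,:3].T
    return P[:3,3],d
def pw(n,rc,z):
    o,d=ray(n,rc); return o+d*((z-o[2])/d[:,2])[:,None]
def proj(n,X):
    c=arm.get_calibration(n);K=np.array(c["intrinsics"],float);D=np.array(c["distortion"],float);P=np.array(c["pose"])
    q=(np.array(X,float).reshape(-1,3)-P[:3,3])@P[:3,:3]*[1,-1,-1]
    return cv2.projectPoints(q,np.zeros(3),np.zeros(3),K,D)[0].reshape(-1,2)
def axis(n,reg,z):
    w=pw(n,np.argwhere(reg),z)[:,:2].astype(np.float32)
    (c,s,a)=cv2.minAreaRect(w)
    m=w.mean(0);v=np.linalg.svd(w-m,full_matrices=False)[2][0]; v=v*np.sign(v[0])
    t=(w-m)@v; l=(w-m)@[-v[1],v[0]]
    ctr=m+v*(t.max()+t.min())/2+np.array([-v[1],v[0]])*(l.max()+l.min())/2
    return ctr,np.arctan2(v[1],v[0]),np.ptp(t),np.ptp(l)
E
python3 - <<'E'
from h import *
for n in("top","side"):
    im=arm.get_image(n)
    for q,z in dict(spanner=.006,screwdriver=.008,level=.035,tweezers=.006,marker=.012,spanner_insert=.023,screwdriver_insert=.023,level_insert=.023,tweezers_insert=.023).items():
        for d in arm.silhouettes(n,q)[:2]:
            c,a,L,W=axis(n,d["region"],z); print(n,q,round(d["conf"],2),"pt",np.round(d["point"]),"ctr",np.round(c,4),"yaw",round(np.degrees(a),1),"LW",round(L,3),round(W,3))
im=arm.get_image("top")
a=cv2.resize(im[225:310,370:490],None,fx=6,fy=6,interpolation=cv2.INTER_CUBIC);b=cv2.resize(im[200:290,165:275],None,fx=6,fy=6,interpolation=cv2.INTER_CUBIC)
cv2.imwrite("pics/ta.png",a[:,:,::-1]);cv2.imwrite("pics/tb.png",b[:,:,::-1])
E
```

```text
top spanner 0.64 pt [262. 414.] ctr [ 0.4803 -0.2558] yaw -14.1 LW 0.141 0.025
top screwdriver 0.72 pt [258. 470.] ctr [ 0.5061 -0.4009] yaw 6.3 LW 0.074 0.02
top level 0.88 pt [261. 443.] ctr [ 0.4775 -0.3201] yaw -9.8 LW 0.15 0.025
top marker 0.75 pt [276. 326.] ctr [ 0.4398 -0.0236] yaw 89.3 LW 0.131 0.022
top spanner_insert 0.89 pt [244. 247.] ctr [0.5282 0.1923] yaw 3.4 LW 0.178 0.057
top screwdriver_insert 0.7 pt [243. 229.] ctr [0.5251 0.2469] yaw 3.3 LW 0.178 0.054
top level_insert 0.91 pt [244. 209.] ctr [0.522  0.3029] yaw 3.8 LW 0.178 0.059
top level_insert 0.61 pt [256. 468.] ctr [ 0.4985 -0.3963] yaw 8.5 LW 0.084 0.022
top tweezers_insert 0.7 pt [245. 187.] ctr [0.518  0.3547] yaw 3.2 LW 0.176 0.06
side spanner 0.63 pt [314. 306.] ctr [ 0.4802 -0.2586] yaw -12.7 LW 0.142 0.03
side screwdriver 0.97 pt [365. 344.] ctr [ 0.4791 -0.4074] yaw 7.4 LW 0.131 0.025
side level 0.88 pt [333. 317.] ctr [ 0.4733 -0.3505] yaw -9.6 LW 0.148 0.062
side tweezers 0.79 pt [295. 307.] ctr [ 0.4769 -0.1838] yaw 5.8 LW 0.123 0.023
side marker 0.6 pt [260. 276.] ctr [ 0.44   -0.0352] yaw 88.9 LW 0.14 0.017
side spanner_insert 0.72 pt [216. 306.] ctr [0.5286 0.1727] yaw 5.1 LW 0.179 0.094
side spanner_insert 0.19 pt [188. 292.] ctr [0.5183 0.3373] yaw 4.3 LW 0.178 0.09
side screwdriver_insert 0.96 pt [204. 295.] ctr [0.5246 0.231 ] yaw 4.1 LW 0.18 0.091
side level_insert 0.68 pt [195. 295.] ctr [0.5221 0.2865] yaw 2.4 LW 0.179 0.094
side tweezers_insert 0.79 pt [189. 293.] ctr [0.5191 0.3369] yaw 5.0 LW 0.179 0.083
```

View pics/ta.png

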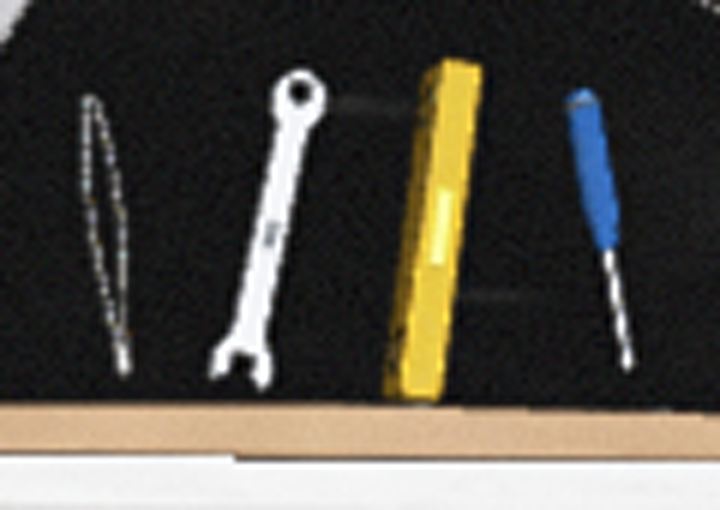

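View pics/tb.png

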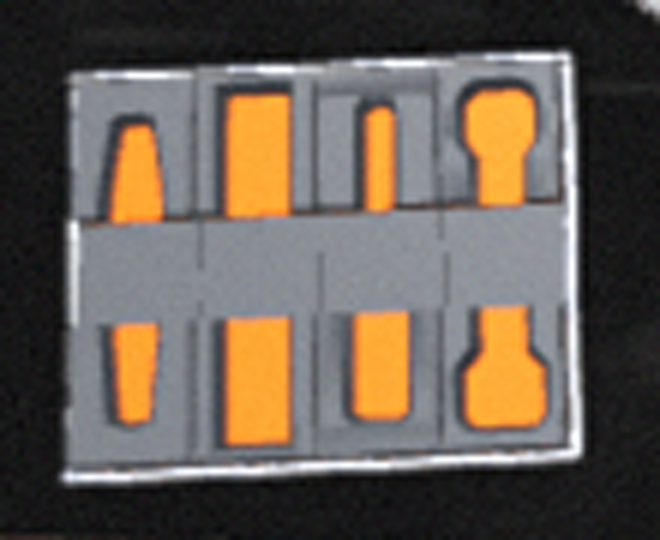

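Recesses from left to right are tweezers, level, screwdriver (handle pocket towards the robot) and spanner (wider pocket towards the robot). The spanner lies with its open end towards the robot, and the screwdriver lies with its handle away. The tweezers' direction is still unclear, both on the bench and in the recess, so I'll look at those more closely with averaged frames.

```bash
python3 - <<'E'
from h import *
I={}
for n in("top","side"):
    I[n]=np.mean([arm.get_image(n).astype(float) for _ in range(8)],0).astype(np.uint8); cv2.imwrite(f"pics/avg_{n}.png",I[n][:,:,::-1])
# metric rectified patches
def patch(n,cx,cy,yaw,z,L=.19,W=.07,s=2500):
    xs=np.arange(-L/2,L/2,1/s);ys=np.arange(-W/2,W/2,1/s)
    A,B=np.meshgrid(xs,ys);X=np.stack([cx+A*np.cos(yaw)-B*np.sin(yaw),cy+A*np.sin(yaw)+B*np.cos(yaw),0*A+z],-1)
    p=proj(n,X).astype(np.float32).reshape(A.shape+(2,));return cv2.remap(I[n],p[...,0],p[...,1],cv2.INTER_CUBIC)
T=[patch("top",.477,-.183,np.radians(5.8),.005),patch("side",.477,-.183,np.radians(5.8),.005),patch("top",.518,.3555,np.radians(3.5),.013)]
T=[t[::-1] for t in T]
o=np.vstack(T);o=cv2.convertScaleAbs(o,alpha=1.4)
cv2.imwrite("pics/tw.png",o[:,:,::-1]);print(o.shape)
E
```

```text
(525, 475, 3)
```

View pics/tw.png

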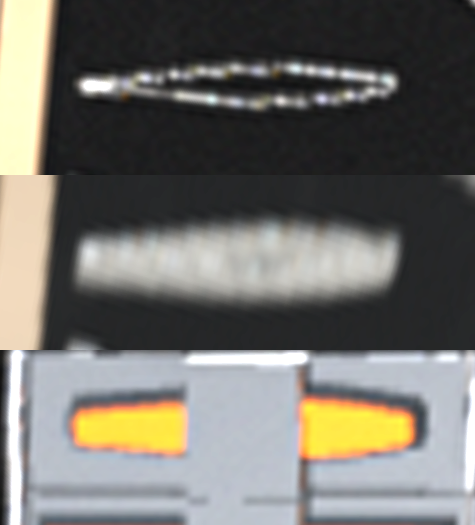

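```bash
python3 - <<'E'
from h import *
I=cv2.imread("pics/avg_top.png")[:,:,::-1]
def patch(cx,cy,yaw,z,L=.19,W=.056,s=2000):
    xs=(np.arange(int(L*s))-L*s/2)/s;ys=(np.arange(int(W*s))-W*s/2)/s
    A,B=np.meshgrid(xs,ys);X=np.stack([cx+A*np.cos(yaw)-B*np.sin(yaw),cy+A*np.sin(yaw)+B*np.cos(yaw),0*A+z],-1)
    p=proj("top",X).astype(np.float32).reshape(A.shape+(2,));return cv2.remap(I,p[...,0],p[...,1],cv2.INTER_LINEAR)
for q,cx,cy in(("tw",.5185,.356),("lev",.522,.3015),("sd",.525,.2465),("sp",.528,.192)):
    t=patch(cx,cy,np.radians(3.5),.013).astype(float)
    sat=(t[...,0]-t[...,2])/160.  # soft orange
    m=sat>.5
    W=m.sum(0)/2; cols=np.arange(len(W))/2-95
    ok=np.where(W>3)[0]
    yy=(np.arange(m.shape[0])/2-28)
    print(q,"ends",cols[ok[0]],cols[ok[-1]])
    for x in(-60,-50,-40,-30,-26,26,30,40,50,60):
        k=int((x+95)*2);mm=yy[m[:,k]]
        print("  ",x,W[k],np.round(mm.mean(),1) if len(mm) else None,end=";")
    print()
# insert bodies, tweezers profile
t=patch(.477,-.183,np.radians(5.8),.005).astype(float).max(2)
m=t>70
yy=np.arange(m.shape[0])/2-28
for k in range(int(25*2),int(165*2),12):
    mm=yy[m[:,k]];print(k/2-95,(mm.min(),mm.max()) if len(mm) else None,end="; ")
E
```

```text
tw ends -66.5 69.5
   -60 15.0 3.2;   -50 17.0 3.2;   -40 18.5 3.0;   -30 20.0 3.2;   -26 20.5 3.0;   26 23.5 3.0;   30 24.5 3.0;   40 23.0 2.8;   50 20.5 3.0;   60 16.5 2.5;
lev ends -79.0 81.5
   -60 29.0 2.8;   -50 29.0 2.8;   -40 29.0 2.8;   -30 29.0 2.8;   -26 29.0 2.8;   26 29.0 2.2;   30 29.5 2.5;   40 29.5 2.5;   50 29.5 2.5;   60 29.5 2.5;
sd ends -70.0 72.5
   -60 25.0 2.8;   -50 25.0 2.8;   -40 25.0 2.8;   -30 25.0 2.8;   -26 25.0 2.8;   26 12.0 2.8;   30 13.5 2.5;   40 13.5 2.5;   50 14.0 2.2;   60 13.5 2.0;
sp ends -76.0 78.5
   -60 36.5 2.0;   -50 35.0 1.8;   -40 21.5 2.0;   -30 22.0 2.2;   -26 22.0 2.2;   26 19.5 2.0;   30 21.5 2.0;   40 21.0 1.8;   50 25.5 2.0;   60 32.0 2.2;
-70.0 None; -64.0 (np.float64(0.5), np.float64(2.0)); -58.0 (np.float64(-3.5), np.float64(4.5)); -52.0 (np.float64(-3.0), np.float64(4.0)); -46.0 (np.float64(-3.0), np.float64(3.5)); -40.0 (np.float64(-2.5), np.float64(5.5)); -34.0 (np.float64(-3.0), np.float64(5.0)); -28.0 (np.float64(-3.5), np.float64(5.5)); -22.0 (np.float64(-5.5), np.float64(6.0)); -16.0 (np.float64(-6.0), np.float64(8.0)); -10.0 (np.float64(-7.0), np.float64(8.0)); -4.0 (np.float64(-7.5), np.float64(8.5)); 2.0 (np.float64(-8.0), np.float64(8.5)); 8.0 (np.float64(-8.5), np.float64(8.5)); 14.0 (np.float64(-6.5), np.float64(-4.5)); 20.0 (np.float64(-7.0), np.float64(9.5)); 26.0 (np.float64(-7.5), np.float64(9.0)); 32.0 (np.float64(-6.5), np.float64(8.0)); 38.0 (np.float64(-6.5), np.float64(7.5)); 44.0 (np.float64(-5.5), np.float64(7.0)); 50.0 (np.float64(-5.5), np.float64(6.0)); 56.0 (np.float64(-3.0), np.float64(5.0)); 62.0 (np.float64(-1.5), np.float64(5.0)); 68.0 None;
```

The tweezers' joined end points towards the robot (tips at +x), and the wider side of their recess is also at +x, so they need no half turn. Only the screwdriver has to be turned round. Next I'll settle the poses and print the first move.

```bash
cat >> h.py <<'E'
def go(x,y,z,deg):
    s=arm.observe();M=R.from_rotvec(s["ee_rot"]).as_matrix();p=np.array(s["position"])
    psi=np.degrees(np.arctan2(M[1,0],M[0,0]));d=M.T@(np.array([x,y,z])-p)
    t=(deg-psi+180)%360-180 
    print("t",round(s["clock"],1),"p",np.round(p,4),"psi",round(psi,1),"tilt",round(np.degrees(np.arccos(-M[2,2])),1),"w",round(s["width"]*.0918,4),"F",np.round(s["force"],1),"gf",round(s["gripper_force"],1),"j7",round(s["joints"][6],2),"-> shift",np.round(d,4),"roll",round(-np.radians(t),3))
E
python3 - <<'E'
from h import *
def two(a,b,z):
    w=pw("top",[a,b],z);v=w[1]-w[0];print(np.round(w,4).tolist(),"mid",np.round(w.mean(0)[:2],4),"yaw",round(np.degrees(np.arctan2(v[1],v[0])),1),"L",round(np.hypot(*v[:2]),4))
f=lambda c,r:[225+r/6-.4,370+c/6-.4]
two(f(628,370),f(583,90),.0075)      # sd blade tip->handle end
two(f(420,398),f(463,62),.035)       # level
two(f(241,382),f(300,70),.006)       # spanner
two(f(124,375),f(90,95),.006)        # tweezers
# level, side cam top edge line of the front face? box/pole base points
print(np.round(pw("top",[[215,480],[213,462],[250,355],[125,540]],0.0),3).tolist())
# orange carriers cross-check: centre of recesses in the side view
g=[(.5196,.359),(.5231,.304),(.5261,.249),(.5291,.194)]
I=cv2.imread("pics/avg_side.png")
u=np.radians(3.3);h=[np.array([np.cos(u),np.sin(u)])*a for a in(-.0735,.0735)]
J=cv2.resize(I[160:240,230:360],None,fx=6,fy=6,interpolation=cv2.INTER_CUBIC)
T=cv2.resize(cv2.imread("pics/avg_top.png")[200:290,165:275],None,fx=6,fy=6,interpolation=cv2.INTER_CUBIC)
for c in g:
    for o in ([0,0],[np.cos(u)*.088,np.sin(u)*.088],[-np.cos(u)*.088,-np.sin(u)*.088]):
        for side in(-.027,.027):
            X=[c[0]+o[0]-side*np.sin(u),c[1]+o[1]+side*np.cos(u),.023]
            for K,n,off in((J,"side",(230,160)),(T,"top",(165,200))):
                p=(proj(n,X)[0]-off+.5)*6; cv2.circle(K,tuple(p.astype(int)),3,(0,0,255),-1)
cv2.imwrite("pics/ov.png",np.vstack([J[:, :660],T])[::1]); cv2.imwrite("pics/ov.png",cv2.resize(np.vstack([J[:, :660],T]),None,fx=.58,fy=.58,interpolation=cv2.INTER_AREA))
go(.48,-.257,.30,-13.4)
E
```

```text
[[0.4181, -0.4116, 0.0075], [0.5441, -0.3981, 0.0075]] mid [ 0.4811 -0.4048] yaw 6.1 L 0.1267
[[0.4027, -0.3121, 0.035], [0.551, -0.3369, 0.035]] mid [ 0.4769 -0.3245] yaw -9.5 L 0.1504
[[0.4109, -0.2405, 0.006], [0.5522, -0.271, 0.006]] mid [ 0.4815 -0.2557] yaw -12.2 L 0.1446
[[0.4134, -0.1887, 0.006], [0.5396, -0.1756, 0.006]] mid [ 0.4765 -0.1821] yaw 5.9 L 0.127
[[0.615, -0.44, 0.0], [0.62, -0.391, 0.0], [0.513, -0.095, 0.0], [0.882, -0.626, 0.0]]
t 3.0 p [ 0.1411 -0.6089  0.4047] psi 13.0 tilt 0.0 w 0.0921 F [ 0.  -0.3  0.7] gf 0.0 j7 -0.08 -> shift [ 0.4096 -0.2663  0.1047] roll 0.462
```

View pics/ov.png

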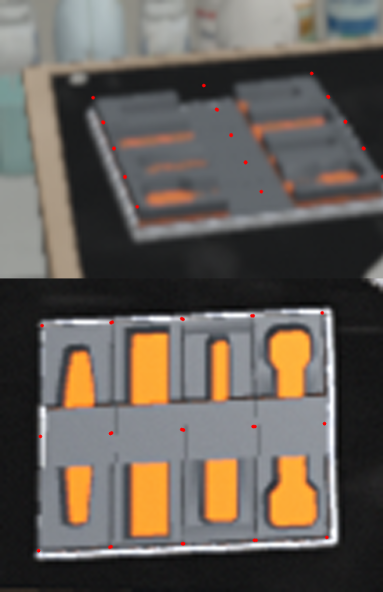

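The overlaid carrier model lands on the insert seams in the top view, and its corners agree in the side view. I'll take the tools in the order given, spanner first.

```bash
python3 -m inch '0.04 -0.026 0 0.1 0.06; 0.08 -0.052 0.01 0.2 0.06; 0.12 -0.078 0.02 0.3 0.06; 0.16 -0.104 0.03 0.4 0.06; 0.2 -0.13 0.04 0.45 0.06' 30; python3 -c "from h import *;go(.481,-.2565,.30,-12.6)"
```

```text
clock: 3.45
position: [0.3077, -0.4356, 0.3646]
ee_rot: [3.121, -0.355, 0.001]
force: [0.9, -0.1, -0.2]
width: 0.662
gripper_force: 0.0
t 3.5 p [ 0.3077 -0.4356  0.3646] psi -13.0 tilt 0.0 w 0.0607 F [ 0.9 -0.1 -0.2] gf 0.0 j7 -0.93 -> shift [ 0.1287 -0.2134  0.0646] roll -0.006
```

```bash
python3 -m inch '0.025 -0.042 0.01 0 0.05; 0.05 -0.084 0.025 0 0.05; 0.076 -0.126 0.04 0 0.05; 0.102 -0.168 0.055 0 0.05; 0.129 -0.213 0.065 -0.006 0.05'; python3 -m inch '0 0 0 0 0.05;0 0 0 0 0.05' ;python3 -c "
from h import *;go(.481,-.2565,.181,-12.6)
cv2.imwrite('pics/c1.png',cv2.resize(arm.get_image('side')[200:440,200:450][:,:,::-1],None,fx=2.4,fy=2.4))"
```

```text
clock: 3.95
position: [0.475, -0.2618, 0.3006]
ee_rot: [3.123, -0.34, -0.0]
force: [1.1, -1.1, -0.2]
width: 0.546
gripper_force: 0.0
clock: 4.15
position: [0.4749, -0.262, 0.3009]
ee_rot: [-3.123, 0.334, 0.001]
force: [0.0, -1.2, -0.2]
width: 0.545
gripper_force: 0.0
t 4.2 p [ 0.4749 -0.262   0.3009] psi -12.2 tilt 0.0 w 0.05 F [ 0.  -1.2 -0.2] gf 0.0 j7 -1.4 -> shift [ 0.0048 -0.0066  0.1199] roll 0.007
```

View pics/c1.png

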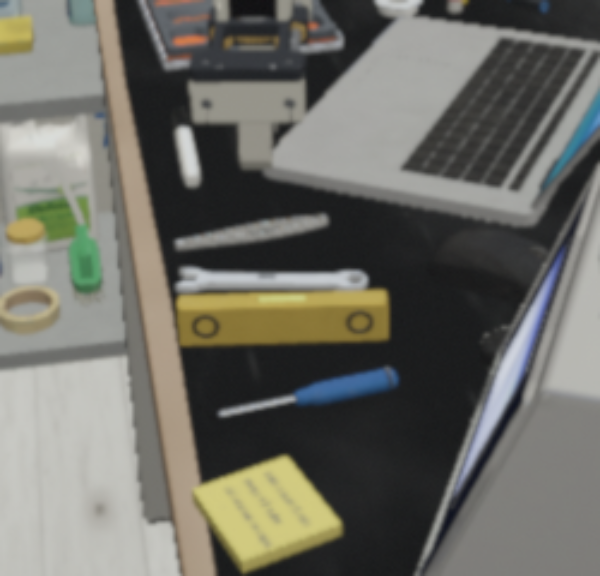

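The side view shows the gripper above the spanner line with its fingers clear of the level. Now I'll descend.

```bash
python3 -m inch '0.005 -0.0065 0 0.007 0.05; 0.005 -0.0065 0.03 0.007 0.05;0.005 -0.0065 0.06 0.007 0.05;0.005 -0.0065 0.085 0.007 0.05;0.005 -0.0065 0.1 0.007 0.05' 30; python3 -m inch '0 0 0.01 0 0.05;0 0 0.019 0 0.05;0 0 0.019 0 0.05'; python3 -c "
from h import *;go(.481,-.2565,.181,-12.6)"
```

```text
clock: 4.7
position: [0.4795, -0.2588, 0.1998]
ee_rot: [3.122, -0.354, -0.002]
force: [-0.1, -1.2, -0.4]
width: 0.544
gripper_force: 0.0
clock: 5.0
position: [0.4801, -0.2583, 0.1817]
ee_rot: [-3.122, 0.351, 0.001]
force: [-0.4, -0.1, -0.6]
width: 0.546
gripper_force: 0.0
t 5.0 p [ 0.4801 -0.2583  0.1817] psi -12.8 tilt 0.0 w 0.0501 F [-0.4 -0.1 -0.6] gf 0.0 j7 -1.44 -> shift [ 0.0005 -0.002   0.0007] roll -0.004
```

```bash
python3 -m inch '0 -0.001 0 0 0.03;0 -0.001 0 0 0.02;0 -0.001 0 0 0.015;0 -0.001 0 0 0.015;0 -0.001 0 0 0.015' 35;python3 -m inch '0 0 0 0 0.015;0 0 0 0 0.015;0 0 -0.02 0 0.015;0 0 -0.05 0 0.015;0 0 -0.08 0 0.015'; python3 -c "
from h import *;go(.481,-.1,.300,3.3)
cv2.imwrite('pics/c2.png',cv2.resize(arm.get_image('side')[180:400,180:450][:,:,::-1],None,fx=2.4,fy=2.4))"
```

```text
clock: 5.5
position: [0.4808, -0.257, 0.1827]
ee_rot: [3.122, -0.35, 0.001]
force: [-0.1, 1.5, 4.6]
width: 0.24
gripper_force: 35.1
clock: 6.0
position: [0.4802, -0.2569, 0.2627]
ee_rot: [-3.122, 0.35, 0.003]
force: [0.7, -0.5, -0.2]
width: 0.246
gripper_force: 34.9
t 6.0 p [ 0.4802 -0.2569  0.2627] psi -12.8 tilt 0.1 w 0.0225 F [ 0.7 -0.5 -0.2] gf 34.9 j7 -1.43 -> shift [-0.0341 -0.1532 -0.0373] roll -0.281
```

View pics/c2.png

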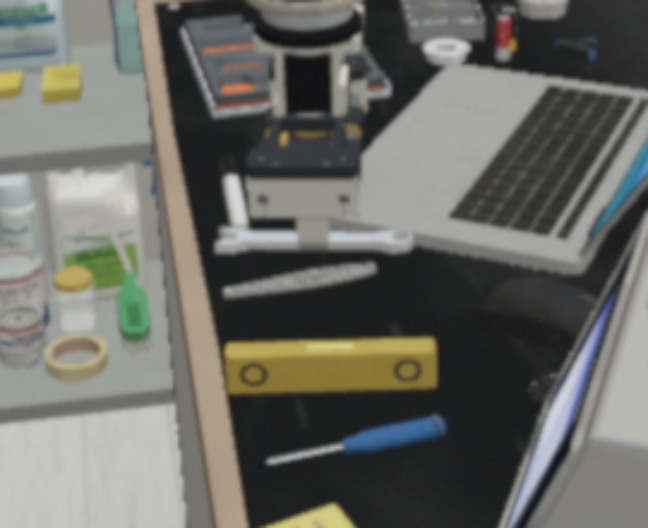

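The spanner is held level in the gripper, so I'll carry it to the carrier.

```bash
python3 -m inch '-0.007 -0.03 -0.015 -0.07 0.015;-0.014 -0.065 -0.025 -0.14 0.015;-0.021 -0.1 -0.035 -0.2 0.015;-0.028 -0.13 -0.037 -0.25 0.015;-0.034 -0.153 -0.037 -0.281 0.015'; python3 -c "
from h import *;go(.529,.194,.300,3.3)"
```

```text
clock: 6.55
position: [0.4813, -0.0982, 0.2996]
ee_rot: [-3.14, -0.096, -0.002]
force: [-0.3, -0.4, -0.8]
width: 0.246
gripper_force: 34.9
t 6.5 p [ 0.4813 -0.0982  0.2996] psi 3.5 tilt 0.1 w 0.0226 F [-0.3 -0.4 -0.8] gf 34.9 j7 -1.49 -> shift [ 0.0655 -0.2888 -0.0003] roll 0.004
```

```bash
python3 -m inch '0.008 -0.03 0 0 0.015;0.016 -0.07 0 0 0.015;0.025 -0.11 0 0 0.015;0.034 -0.15 0 0 0.015;0.043 -0.19 0 0.004 0.015';python3 -m inch '0.01 -0.045 0 0 0.015;0.0225 -0.09 0 0 0.015;0.0225 -0.099 0 0 0.015;0.0225 -0.099 0 0 0.015;0.0225 -0.099 0 0 0.015'; python3 -c "
from h import *;go(.529,.194,.200,3.3)"
```

```text
clock: 7.05
position: [0.5132, 0.0934, 0.2991]
ee_rot: [3.14, 0.084, -0.0]
force: [1.0, 0.3, -1.0]
width: 0.241
gripper_force: 34.9
clock: 7.55
position: [0.5303, 0.1907, 0.2988]
ee_rot: [3.139, 0.083, -0.001]
force: [0.2, -1.1, -1.1]
width: 0.241
gripper_force: 34.9
t 7.5 p [0.5303 0.1907 0.2988] psi 3.0 tilt 0.1 w 0.0221 F [ 0.2 -1.1 -1.1] gf 34.9 j7 -2.07 -> shift [-0.001  -0.0035  0.0988] roll -0.005
```

```bash
python3 -m inch '-0.001 -0.0035 0 -0.005 0.015;-0.001 -0.0035 0.03 -0.005 0.015;-0.001 -0.0035 0.06 -0.005 0.015;-0.001 -0.0035 0.075 -0.005 0.015;-0.001 -0.0035 0.08 -0.005 0.015';python3 -c "
from h import *;go(.529,.194,.197,3.3)
I=arm.get_image('top');cv2.imwrite('pics/c3.png',cv2.resize(I[190:300,160:290][:,:,::-1],None,fx=4,fy=4))"
```

```text
clock: 8.05
position: [0.5287, 0.1936, 0.2176]
ee_rot: [3.139, 0.089, -0.004]
force: [-0.4, 0.3, 0.2]
width: 0.242
gripper_force: 34.9
t 8.1 p [0.5287 0.1936 0.2176] psi 3.3 tilt 0.2 w 0.0222 F [-0.4  0.3  0.2] gf 34.9 j7 -2.1 -> shift [ 0.0004 -0.0004  0.0206] roll -0.001
```

View pics/c3.png

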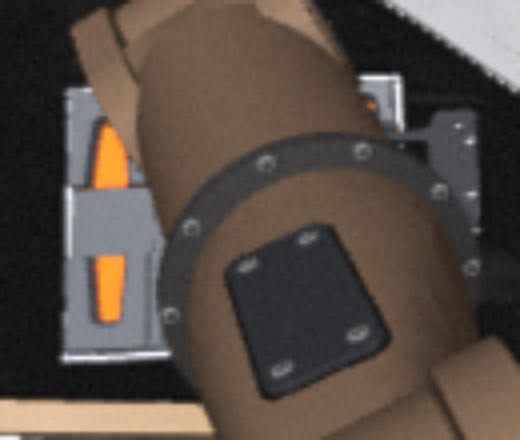

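The arm hides the recess from above, so I'll lower slowly and watch the force.

```bash
python3 -m inch '0 0 0.006 0 0.015;0 0 0.012 0 0.015;0 0 0.016 0 0.015;0 0 0.02 0 0.015;0 0 0.02 0 0.015';python3 -c "
from h import *;go(.529,.194,.197,3.3)"
```

```text
clock: 8.6
position: [0.5291, 0.1954, 0.1989]
ee_rot: [3.14, 0.092, -0.001]
force: [0.4, -0.5, -0.9]
width: 0.244
gripper_force: 34.9
t 8.6 p [0.5291 0.1954 0.1989] psi 3.4 tilt 0.0 w 0.0224 F [ 0.4 -0.5 -0.9] gf 34.9 j7 -2.11 -> shift [-0.0002  0.0014  0.0019] roll 0.001
```

Tool reads free at about 4 mm above seat. I'll go 2 mm lower, release to 38 mm and retreat.

```bash
python3 -m inch '0 0.001 0.002 0 0.015;0 0.001 0.002 0 0.028;0 0.001 0.002 0 0.038;0 0.001 0.002 0 0.038;0 0.001 0.002 0 0.038';python3 -m inch '0 0 -0.015 0 0.038;0 0 -0.045 0 0.04;0 0 -0.08 0 0.04;0 0 -0.11 0 0.04;0 0 -0.12 0 0.04';python3 -c "
from h import *;go(.49,-.0,.32,3.3)"
```

```text
clock: 9.1
position: [0.5294, 0.1944, 0.1974]
ee_rot: [-3.14, -0.092, -0.0]
force: [0.4, 0.3, 0.4]
width: 0.412
gripper_force: 0.0
clock: 9.6
position: [0.5301, 0.1948, 0.3205]
ee_rot: [-3.138, -0.092, -0.007]
force: [1.0, 1.1, -0.3]
width: 0.436
gripper_force: 0.0
t 9.6 p [0.5301 0.1948 0.3205] psi 3.4 tilt 0.3 w 0.04 F [ 1.   1.1 -0.3] gf 0.0 j7 -2.06 -> shift [-0.0514  0.1921 -0.    ] roll 0.001
```

```bash
python3 -m inch '-0.01 0.04 0 0 0.04;-0.02 0.09 0 0 0.04;-0.03 0.14 0 0 0.04;-0.04 0.19 0 0 0.04;-0.05 0.24 0 0 0.04';python3 -m inch '-0.005 0.05 0 0 0.04;-0.01 0.1 0 -0.02 0.04;-0.015 0.15 0 -0.04 0.04;-0.02 0.2 0 -0.06 0.04;-0.025 0.24 0 -0.06 0.04';python3 -c "
from h import *;go(.49,-.4045,.25,6.8)
I=arm.get_image('top');cv2.imwrite('pics/c4.png',cv2.resize(I[190:300,160:290][:,:,::-1],None,fx=4,fy=4))"
```

```text
clock: 10.1
position: [0.4932, -0.046, 0.3168]
ee_rot: [3.14, 0.093, -0.001]
force: [1.6, 0.4, -0.1]
width: 0.435
gripper_force: 0.0
clock: 10.6
position: [0.4823, -0.2883, 0.3167]
ee_rot: [3.136, 0.185, -0.001]
force: [1.2, -0.5, 0.4]
width: 0.434
gripper_force: 0.0
t 10.6 p [ 0.4823 -0.2883  0.3167] psi 6.7 tilt 0.0 w 0.0399 F [ 1.2 -0.5  0.4] gf 0.0 j7 -1.06 -> shift [-0.0059  0.1163  0.0667] roll -0.001
```

View pics/c4.png

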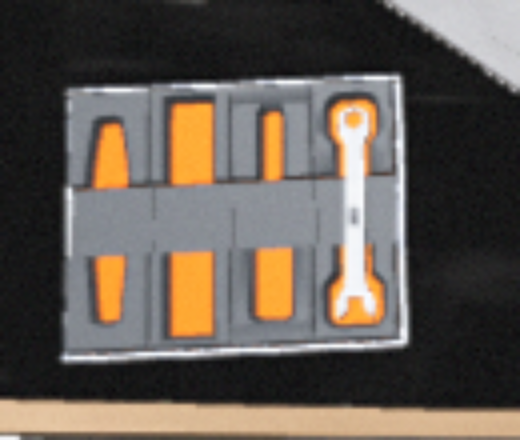

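The spanner lies centred and flat in its recess. Next, the screwdriver.

```bash
python3 -m inch '-0.002 0.04 0 0 0.045;-0.004 0.08 0.01 0 0.045;-0.006 0.117 0.03 0 0.045;-0.006 0.117 0.055 0 0.045;-0.006 0.117 0.067 0 0.045';python3 -c "
from h import *;go(.49,-.4045,.181,6.8)"
```

```text
clock: 11.15
position: [0.4899, -0.4024, 0.2472]
ee_rot: [-3.134, -0.183, 0.005]
force: [0.6, 1.1, -0.4]
width: 0.491
gripper_force: 0.0
t 11.2 p [ 0.4899 -0.4024  0.2472] psi 6.7 tilt 0.2 w 0.0451 F [ 0.6  1.1 -0.4] gf 0.0 j7 -0.9 -> shift [0.     0.0022 0.0662] roll -0.002
```

```bash
python3 -m inch '0 0.0015 0.03 0 0.045;0 0.0015 0.05 0 0.045;0 0.0015 0.06 0 0.045;0 0.0015 0.067 0 0.045;0 0.0015 0.067 0 0.045';python3 -m inch '0 0 0 0 0.02;0 0 0 0 0.01;0 0 0 0 0.008;0 0 0 0 0.008;0 0 0 0 0.008' 25; python3 -c "
from h import *;go(.49,-.4045,.31,6.8)"
```

```text
clock: 11.65
position: [0.4914, -0.403, 0.183]
ee_rot: [-3.135, -0.188, 0.001]
force: [-0.8, 0.1, -0.7]
width: 0.489
gripper_force: 0.0
clock: 12.15
position: [0.4913, -0.4038, 0.1837]
ee_rot: [3.136, 0.186, 0.001]
force: [-0.2, 0.0, 3.2]
width: 0.146
gripper_force: 24.9
t 12.2 p [ 0.4913 -0.4038  0.1837] psi 6.8 tilt 0.0 w 0.0134 F [-0.2  0.   3.2] gf 24.9 j7 -0.9 -> shift [-0.0013  0.0006 -0.1263] roll -0.0
```

```bash
python3 -m inch '0 0 -0.03 0 0.008;0 0 -0.07 0 0.008;0 -0.02 -0.1 0 0.008;-0.005 -0.06 -0.13 -0.1 0.008;-0.01 -0.1 -0.13 -0.25 0.008';python3 -m inch '0 -0.03 0 -0.15 0.008;0 -0.06 0 -0.3 0.008;0 -0.09 0 -0.45 0.008;0 -0.12 0 -0.6 0.008;0 -0.15 0 -0.75 0.008'; python3 -c "
from h import *;go(.48,-.0,.31,183.3)
cv2.imwrite('pics/c5.png',cv2.resize(arm.get_image('side')[150:400,180:450][:,:,::-1],None,fx=2,fy=2))"
```

```text
clock: 12.65
position: [0.4704, -0.3054, 0.3173]
ee_rot: [3.083, 0.579, 0.008]
force: [0.8, 1.2, -0.3]
width: 0.145
gripper_force: 24.9
clock: 13.15
position: [0.4148, -0.1646, 0.3134]
ee_rot: [2.657, 1.675, 0.0]
force: [-0.0, -0.2, -0.6]
width: 0.146
gripper_force: 24.9
t 13.2 p [ 0.4148 -0.1646  0.3134] psi 64.4 tilt 0.0 w 0.0134 F [-0.  -0.2 -0.6] gf 24.9 j7 -0.35 -> shift [ 0.1766 -0.0122  0.0034] roll -2.074
```

View pics/c5.png

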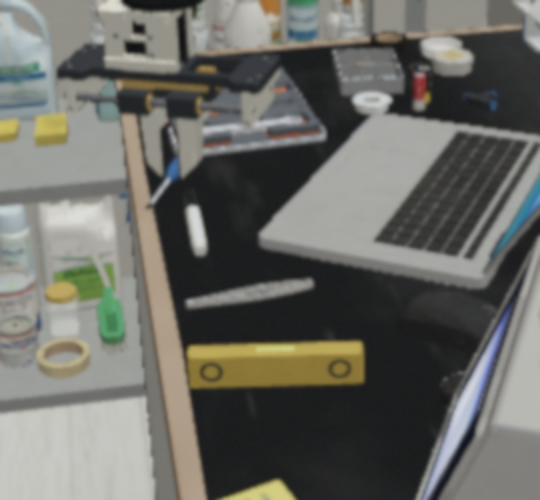

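The screwdriver is held firmly and the turn is under way.

```bash
python3 -m inch '0.03 0 0 -0.15 0.008;0.065 -0.002 0 -0.3 0.008;0.1 -0.005 0 -0.45 0.008;0.14 -0.01 0 -0.6 0.008;0.17 -0.012 0 -0.75 0.008';python3 -m inch '0 0 0 -0.15 0.008;0 0 0 -0.3 0.008;0 0 0 -0.45 0.008;0 0 0 -0.6 0.008;0 0 0 -0.75 0.008';python3 -c "
from h import *;go(.517,.2485,.31,183.3)"
```

```text
clock: 13.7
position: [0.4794, -0.0053, 0.3136]
ee_rot: [1.859, 2.532, 0.001]
force: [0.2, 0.0, -0.2]
width: 0.147
gripper_force: 24.9
clock: 14.2
position: [0.479, -0.0076, 0.3133]
ee_rot: [0.804, 3.037, -0.0]
force: [-0.4, 1.2, -0.2]
width: 0.147
gripper_force: 24.9
t 14.2 p [ 0.479  -0.0076  0.3133] psi 150.3 tilt 0.0 w 0.0135 F [-0.4  1.2 -0.2] gf 24.9 j7 0.58 -> shift [0.0937 0.2414 0.0032] roll -0.575
```

```bash
python3 -m inch '0.018 0.04 0 -0.15 0.008;0.036 0.09 0 -0.3 0.008;0.055 0.14 0 -0.45 0.008;0.07 0.19 0 -0.57 0.008;0.092 0.24 0 -0.575 0.008';python3 -m inch '0 0 0 0 0.008;0 0 0 0 0.008;0 0 0.04 0 0.008;0 0 0.07 0 0.008;0 0 0.07 0 0.008';python3 -c "
from h import *;go(.515,.2485,.22,183.3)"
```

```text
clock: 14.7
position: [0.5183, 0.2343, 0.313]
ee_rot: [-0.085, 3.14, -0.001]
force: [0.9, -0.4, 0.2]
width: 0.145
gripper_force: 24.9
clock: 15.2
position: [0.5167, 0.23, 0.2397]
ee_rot: [0.078, -3.135, 0.007]
force: [-0.5, -1.0, -0.2]
width: 0.147
gripper_force: 24.9
t 15.2 p [0.5167 0.23   0.2397] psi -177.2 tilt 0.4 w 0.0135 F [-0.5 -1.  -0.2] gf 24.9 j7 0.56 -> shift [0.0007 0.0187 0.0196] roll -0.008
```

```bash
python3 -m inch '0 0.0187 0 -0.008 0.008;0.001 0.0187 0 -0.008 0.008;0.001 0.0187 0.01 -0.008 0.008;0.001 0.0187 0.02 -0.008 0.008;0.001 0.0187 0.02 -0.008 0.008';python3 -c "
from h import *;go(.515,.249,.199,183.3)"
```

```text
clock: 15.7
position: [0.5152, 0.2502, 0.2217]
ee_rot: [0.092, -3.138, 0.003]
force: [-0.2, -0.3, -0.4]
width: 0.149
gripper_force: 24.9
t 15.7 p [0.5152 0.2502 0.2217] psi -176.6 tilt 0.2 w 0.0137 F [-0.2 -0.3 -0.4] gf 24.9 j7 0.51 -> shift [ 0.0003 -0.0011  0.0227] roll 0.001
```

```bash
python3 -m inch '0 -0.001 0.006 0 0.008;0 -0.001 0.012 0 0.008;0 -0.001 0.017 0 0.008;0 -0.001 0.021 0 0.008;0 -0.001 0.022 0 0.008';python3 -c "
from h import *;go(.515,.249,.199,183.3)"
```

```text
clock: 16.2
position: [0.5153, 0.2507, 0.2006]
ee_rot: [0.095, -3.14, 0.001]
force: [0.1, -0.3, -1.3]
width: 0.149
gripper_force: 24.9
t 16.2 p [0.5153 0.2507 0.2006] psi -176.5 tilt 0.0 w 0.0136 F [ 0.1 -0.3 -1.3] gf 24.9 j7 0.49 -> shift [ 0.0004 -0.0017  0.0017] roll 0.003
```

```bash
python3 -m inch '0 -0.001 0.002 0 0.008;0 -0.001 0.002 0 0.02;0 -0.001 0.002 0 0.032;0 -0.001 0.002 0 0.032;0 -0.001 0.002 0 0.032';python3 -m inch '0 0 -0.015 0 0.032;0 0 -0.045 0 0.035;0 0 -0.08 0 0.035;0 0 -0.11 0 0.035;0 0 -0.12 0 0.035';python3 -c "
from h import *;go(.477,-.3245,.32,170.5)"
```

```text
clock: 16.7
position: [0.5156, 0.2498, 0.1994]
ee_rot: [-0.094, 3.14, 0.0]
force: [0.3, 0.5, 0.7]
width: 0.346
gripper_force: 0.0
clock: 17.2
position: [0.5158, 0.2508, 0.3235]
ee_rot: [-0.095, 3.136, 0.004]
force: [0.8, -0.6, -0.0]
width: 0.38
gripper_force: 0.0
t 17.2 p [0.5158 0.2508 0.3235] psi -176.5 tilt 0.3 w 0.0349 F [ 0.8 -0.6 -0. ] gf 0.0 j7 0.62 -> shift [ 0.0735 -0.5719  0.0018] roll 0.226
```

```bash
python3 -m inch '0.005 -0.04 0 0 0.045;0.011 -0.09 0 0 0.045;0.018 -0.14 0 0 0.045;0.025 -0.19 0 0 0.045;0.031 -0.24 0 0 0.045';python3 -m inch '0.006 -0.05 0 0 0.045;0.012 -0.1 0 0.05 0.045;0.018 -0.15 0 0.1 0.045;0.025 -0.2 0 0.17 0.045;0.031 -0.24 0 0.226 0.045';python3 -c "
from h import *;go(.477,-.3245,.26,170.5)
I=arm.get_image('top');a=cv2.resize(I[200:290,165:275][:,:,::-1],None,fx=4,fy=4);b=cv2.resize(I[225:305,365:475][:,:,::-1],None,fx=4,fy=4)
cv2.imwrite('pics/c6.png',np.vstack([a,b])[:600])"
```

```text
clock: 17.7
position: [0.4984, 0.0082, 0.3195]
ee_rot: [0.095, -3.14, 0.001]
force: [1.9, -0.1, -0.7]
width: 0.49
gripper_force: 0.0
clock: 18.2
position: [0.4816, -0.2344, 0.3194]
ee_rot: [-0.267, -3.13, 0.001]
force: [0.7, 0.1, 0.4]
width: 0.491
gripper_force: 0.0
t 18.2 p [ 0.4816 -0.2344  0.3194] psi 170.2 tilt 0.0 w 0.0451 F [0.7 0.1 0.4] gf 0.0 j7 1.32 -> shift [-0.0107 -0.0896  0.0595] roll -0.005
```

View pics/c6.png

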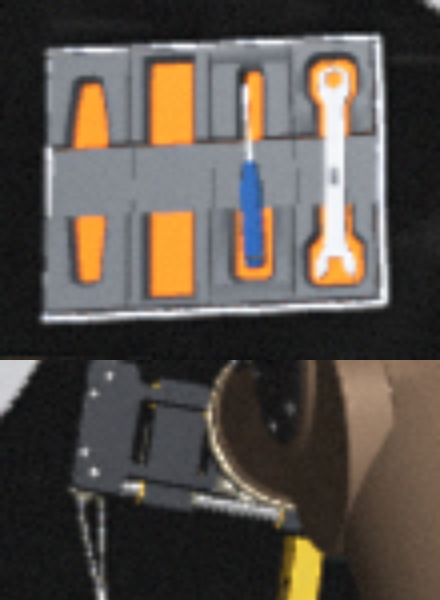

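The screwdriver is in its recess with the handle towards the robot, lying slightly to the left; I'll check that it is seated later. Now the level.

```bash
python3 -m inch '-0.004 -0.035 0 0 0.05;-0.0107 -0.075 0 -0.005 0.05;-0.0107 -0.0896 0 -0.005 0.05;-0.0107 -0.0896 0.03 -0.005 0.05;-0.0107 -0.0896 0.055 -0.005 0.05';python3 -c "
from h import *;go(.477,-.3245,.183,170.5)"
```

```text
clock: 18.75
position: [0.4781, -0.3218, 0.2638]
ee_rot: [0.254, 3.131, -0.0]
force: [-0.4, -0.3, 0.6]
width: 0.54
gripper_force: 0.0
t 18.8 p [ 0.4781 -0.3218  0.2638] psi 170.7 tilt 0.0 w 0.0496 F [-0.4 -0.3  0.6] gf 0.0 j7 1.42 -> shift [ 0.0007 -0.0028  0.0808] roll 0.004
```

```bash
python3 -m inch '0.001 -0.002 0.03 0.004 0.05;0.001 -0.002 0.055 0.004 0.05;0.001 -0.002 0.07 0.004 0.05;0.001 -0.002 0.08 0.004 0.05;0.001 -0.002 0.08 0.004 0.05';python3 -m inch '0 0 0 0 0.025;0 0 0 0 0.012;0 0 0 0 0.01;0 0 0 0 0.01;0 0 0 0 0.01' 35; python3 -c "
from h import *;go(.477,-.3245,.183,170.5)"
```

```text
clock: 19.25
position: [0.4769, -0.323, 0.1836]
ee_rot: [-0.258, -3.13, -0.001]
force: [-0.6, -0.6, 0.6]
width: 0.549
gripper_force: 0.0
clock: 19.75
position: [0.4771, -0.3235, 0.1847]
ee_rot: [0.259, 3.13, -0.001]
force: [0.1, -0.4, 3.0]
width: 0.192
gripper_force: 35.0
t 19.8 p [ 0.4771 -0.3235  0.1847] psi 170.5 tilt 0.0 w 0.0176 F [ 0.1 -0.4  3. ] gf 35.0 j7 1.33 -> shift [-0.0001 -0.0011  0.0017] roll 0.001
```

```bash
python3 -m inch '0 0 -0.03 0 0.01;0 0 -0.07 0 0.01;0.005 0.03 -0.11 -0.03 0.01;0.012 0.08 -0.14 -0.08 0.01;0.02 0.13 -0.145 -0.15 0.01';python3 -m inch '0.002 0.05 0 -0.05 0.01;0.001 0.1 0 -0.073 0.01;0.001 0.15 0 -0.073 0.01;0.001 0.2 0 -0.073 0.01;0.001 0.24 0 -0.073 0.01'; python3 -c "
from h import *;go(.523,.3035,.31,183.3)"
```

```text
clock: 20.25
position: [0.4792, -0.2003, 0.3306]
ee_rot: [0.024, 3.137, -0.003]
force: [0.7, 1.0, -1.0]
width: 0.191
gripper_force: 35.0
clock: 20.75
position: [0.4805, 0.042, 0.3281]
ee_rot: [-0.094, 3.14, 0.0]
force: [0.9, 0.3, -1.1]
width: 0.194
gripper_force: 35.0
t 20.8 p [0.4805 0.042  0.3281] psi -176.6 tilt 0.0 w 0.0178 F [ 0.9  0.3 -1.1] gf 35.0 j7 0.98 -> shift [-0.058   0.2585  0.0182] roll 0.002
```

```bash
python3 -m inch '-0.01 0.04 0 0 0.01;-0.02 0.09 0 0 0.01;-0.03 0.14 0 0 0.01;-0.043 0.19 0 0 0.01;-0.055 0.24 0 0 0.01';python3 -m inch '-0.003 0.0185 0 0 0.01;-0.003 0.0185 0 0 0.01;-0.003 0.0185 0.03 0 0.01;-0.003 0.0185 0.06 0 0.01;-0.003 0.0185 0.08 0 0.01'; python3 -c "
from h import *;go(.523,.3035,.225,183.3)"
```

```text
clock: 21.25
position: [0.5213, 0.2788, 0.3276]
ee_rot: [-0.091, 3.14, -0.001]
force: [1.0, -0.3, -0.5]
width: 0.193
gripper_force: 35.0
clock: 21.75
position: [0.523, 0.2936, 0.2457]
ee_rot: [0.089, -3.139, 0.004]
force: [-0.3, 0.1, -1.2]
width: 0.194
gripper_force: 35.0
t 21.8 p [0.523  0.2936 0.2457] psi -176.7 tilt 0.2 w 0.0178 F [-0.3  0.1 -1.2] gf 35.0 j7 0.49 -> shift [-0.0006  0.01    0.0207] roll -0.001
```

```bash
python3 -m inch '0 0.01 0 0 0.01;0 0.01 0.01 0 0.01;0 0.01 0.02 0 0.01;0 0.01 0.022 0 0.01;0 0.01 0.022 0 0.01';python3 -c "
from h import *;go(.523,.3038,.200,183.3)"
```

```text
clock: 22.25
position: [0.5226, 0.3053, 0.2257]
ee_rot: [0.091, -3.14, 0.001]
force: [-0.4, 0.2, -0.2]
width: 0.194
gripper_force: 35.0
t 22.2 p [0.5226 0.3053 0.2257] psi -176.7 tilt 0.0 w 0.0178 F [-0.4  0.2 -0.2] gf 35.0 j7 0.46 -> shift [-0.0003 -0.0016  0.0257] roll 0.0
```

```bash
python3 -m inch '0 -0.0015 0.006 0 0.01;0 -0.0015 0.012 0 0.01;0 -0.0015 0.018 0 0.01;0 -0.0015 0.024 0 0.01;0 -0.0015 0.026 0 0.01';python3 -c "
from h import *;go(.523,.3038,.199,183.3)"
```

```text
clock: 22.75
position: [0.5224, 0.3039, 0.1988]
ee_rot: [0.091, -3.139, 0.001]
force: [0.6, -0.3, -0.9]
width: 0.193
gripper_force: 35.0
t 22.8 p [0.5224 0.3039 0.1988] psi -176.7 tilt 0.1 w 0.0177 F [ 0.6 -0.3 -0.9] gf 35.0 j7 0.44 -> shift [-0.0006 -0.0001 -0.0002] roll 0.001
```

```bash
python3 -m inch '0 0 0 0 0.02;0 0 0 0 0.035;0 0 0 0 0.035;0 0 0 0 0.035;0 0 0 0 0.035';python3 -m inch '0 0 -0.015 0 0.035;0 0 -0.045 0 0.035;0 0 -0.08 0 0.035;0 0 -0.11 0 0.035;0 0 -0.125 0 0.035';python3 -c "
from h import *;go(.4845,-.1817,.31,185.9)"
```

```text
clock: 23.25
position: [0.5227, 0.3041, 0.2]
ee_rot: [-0.091, 3.14, 0.0]
force: [0.2, -0.5, 0.5]
width: 0.377
gripper_force: 0.0
clock: 23.75
position: [0.5227, 0.3049, 0.3286]
ee_rot: [-0.092, 3.137, 0.004]
force: [-0.9, 0.9, 0.3]
width: 0.384
gripper_force: 0.0
t 23.8 p [0.5227 0.3049 0.3286] psi -176.7 tilt 0.2 w 0.0352 F [-0.9  0.9  0.3] gf 0.0 j7 0.55 -> shift [ 0.0666 -0.4836  0.0173] roll -0.045
```

```bash
python3 -m inch '0.006 -0.04 0 0 0.045;0.012 -0.09 0 0 0.045;0.019 -0.14 0 0 0.045;0.026 -0.19 0 0 0.045;0.033 -0.24 0 0 0.045';python3 -m inch '0.007 -0.05 0 0 0.045;0.014 -0.1 0 -0.02 0.045;0.02 -0.15 0 -0.045 0.045;0.027 -0.2 0.01 -0.045 0.045;0.0335 -0.2435 0.02 -0.045 0.045';python3 -c "
from h import *
print([ (d['conf'],np.round(d['point'])) for d in (arm.get_image('side') is None) or arm.look_for('side','tweezers')])
go(.4845,-.1817,.24,185.9)
I=arm.get_image('top');a=cv2.resize(I[200:290,165:275][:,:,::-1],None,fx=5,fy=5)
S=arm.get_image('side');b=cv2.resize(S[170:235,245:355][:,:,::-1],None,fx=5,fy=5)
cv2.imwrite('pics/c7.png',cv2.resize(np.vstack([a,b]),None,fx=.77,fy=.77))"
```

```text
clock: 24.25
position: [0.5031, 0.0625, 0.3249]
ee_rot: [0.092, -3.14, 0.001]
force: [1.0, -0.6, 0.8]
width: 0.489
gripper_force: 0.0
clock: 24.75
position: [0.4839, -0.183, 0.305]
ee_rot: [-0.161, 3.137, -0.001]
force: [1.4, -0.5, 0.6]
width: 0.492
gripper_force: 0.0
[(0.8, array([296., 307.])), (0.3, array([219., 281.]))]
t 24.9 p [ 0.4825 -0.1881  0.3028] psi -174.7 tilt 0.3 w 0.0451 F [-1.4  0.5 -0.5] gf 0.0 j7 1.43 -> shift [-0.0028  0.0063  0.0628] roll -0.01
```

View pics/c7.png

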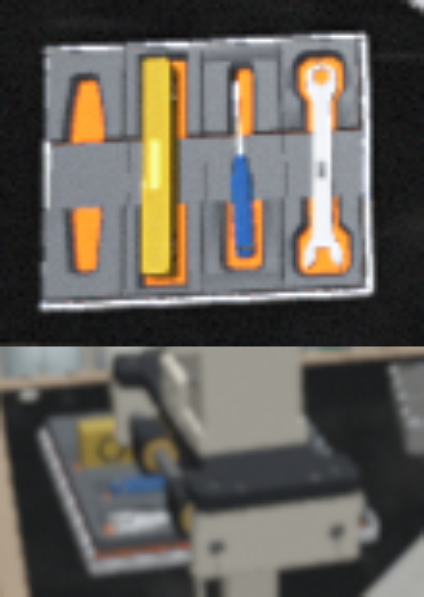

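The level sits in its recess; the offset seen fits parallax for its height. The screwdriver and spanner look fine. Now the tweezers.

```bash
python3 -m inch '-0.002 0.005 0 -0.01 0.045;-0.002 0.005 0.03 -0.01 0.045;-0.002 0.005 0.055 -0.01 0.045;-0.002 0.005 0.08 -0.01 0.045;-0.002 0.005 0.09 -0.01 0.045';python3 -c "
from h import *;go(.4845,-.1817,.181,185.9)"
```

```text
clock: 25.45
position: [0.4858, -0.1732, 0.2135]
ee_rot: [0.184, -3.135, -0.002]
force: [0.8, 0.4, -0.5]
width: 0.492
gripper_force: 0.0
t 25.4 p [ 0.4858 -0.1732  0.2135] psi -173.3 tilt 0.1 w 0.0451 F [ 0.8  0.4 -0.5] gf 0.0 j7 1.3 -> shift [ 0.0022 -0.0083  0.0325] roll 0.014
```

```bash
python3 -m inch '0.002 -0.008 0.01 0.014 0.045;0.002 -0.008 0.02 0.014 0.045;0.002 -0.008 0.025 0.014 0.045;0.002 -0.008 0.03 0.014 0.045;0.002 -0.008 0.0325 0.014 0.045';python3 -m inch '0 0 0 0 0.045;0 0 0 0 0.045';python3 -c "
from h import *;go(.4845,-.1817,.181,185.9)"
```

```text
clock: 25.95
position: [0.4849, -0.1836, 0.1822]
ee_rot: [-0.156, 3.137, -0.0]
force: [0.0, 0.2, 1.0]
width: 0.494
gripper_force: 0.0
clock: 26.15
position: [0.485, -0.1836, 0.1825]
ee_rot: [-0.156, 3.137, -0.0]
force: [0.8, -0.5, -0.1]
width: 0.49
gripper_force: 0.0
t 26.1 p [ 0.485  -0.1836  0.1825] psi -174.3 tilt 0.0 w 0.045 F [ 0.8 -0.5 -0.1] gf 0.0 j7 1.26 -> shift [0.0003 0.0019 0.0015] roll -0.004
```

```bash
python3 -m inch '0 0.001 0.001 0 0.025;0 0.001 0.001 0 0.012;0 0.001 0.001 0 0.006;0 0.001 0.001 0 0.006;0 0.001 0.001 0 0.006' 20;python3 -m inch '0 0 0 0 0.006;0 0 -0.02 0 0.006;0 0 -0.06 0 0.006;0 0 -0.1 0 0.006;0 0 -0.13 0 0.006'; python3 -c "
from h import *;go(.5276,.3595,.31,183.3)"
```

```text
clock: 26.65
position: [0.4848, -0.1826, 0.1813]
ee_rot: [-0.156, 3.138, -0.0]
force: [0.3, 0.8, 1.0]
width: 0.153
gripper_force: 20.0
clock: 27.15
position: [0.485, -0.1823, 0.3134]
ee_rot: [-0.156, 3.136, -0.0]
force: [1.9, -0.4, -0.5]
width: 0.151
gripper_force: 20.0
t 27.1 p [ 0.485  -0.1823  0.3134] psi -174.3 tilt 0.1 w 0.0138 F [ 1.9 -0.4 -0.5] gf 20.0 j7 1.44 -> shift [-0.0963  0.5349  0.0034] roll 0.042
```

```bash
python3 -m inch '-0.008 0.04 0 0 0.006;-0.017 0.09 0 0 0.006;-0.026 0.14 0 0 0.006;-0.035 0.19 0 0.02 0.006;-0.043 0.24 0 0.042 0.006';python3 -m inch '-0.009 0.05 0 0 0.006;-0.018 0.1 0 0 0.006;-0.027 0.15 0 0 0.006;-0.035 0.2 0 0 0.006;-0.043 0.24 0 0 0.006';python3 -m inch '0 0 0 0 0.006;0 0 0 0 0.006'; python3 -c "
from h import *;go(.5276,.3595,.31,183.3)
cv2.imwrite('pics/c8.png',cv2.resize(arm.get_image('side')[120:270,200:400][:,:,::-1],None,fx=3,fy=3))"
```

```text
clock: 27.65
position: [0.5035, 0.0591, 0.3114]
ee_rot: [-0.087, 3.14, -0.0]
force: [0.9, -0.6, 0.2]
width: 0.151
gripper_force: 20.0
clock: 28.15
position: [0.5324, 0.3022, 0.3112]
ee_rot: [0.091, -3.14, -0.0]
force: [0.2, -0.4, 0.5]
width: 0.154
gripper_force: 20.0
clock: 28.35
position: [0.5322, 0.3009, 0.3109]
ee_rot: [0.094, -3.14, -0.0]
force: [0.8, -1.2, -1.3]
width: 0.151
gripper_force: 20.0
t 28.4 p [0.5322 0.3009 0.3109] psi -176.6 tilt 0.0 w 0.0139 F [ 0.8 -1.2 -1.3] gf 20.0 j7 0.56 -> shift [0.0011 0.0588 0.0009] roll 0.002
```

View pics/c8.png

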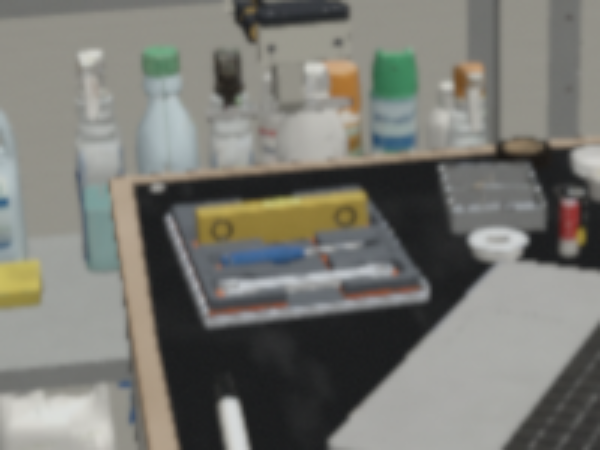

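The side view shows the spanner, screwdriver and level lying well in the carrier. I'll move the tweezers over their recess.

```bash
python3 -m inch '0 0.03 0 0 0.006;0.001 0.058 0 0 0.006;0.001 0.058 0.02 0 0.006;0.001 0.058 0.06 0 0.006;0.001 0.058 0.09 0 0.006';python3 -m inch '0 0 0 0 0.006;0 0 0 0 0.006'; python3 -c "
from h import *;go(.5276,.3592,.1965,183.3)"
```

```text
clock: 28.9
position: [0.5291, 0.355, 0.2196]
ee_rot: [-0.086, 3.14, -0.003]
force: [0.1, -0.5, -0.6]
width: 0.155
gripper_force: 20.0
clock: 29.1
position: [0.5291, 0.3561, 0.2217]
ee_rot: [0.087, -3.14, 0.001]
force: [0.9, 0.3, 1.3]
width: 0.151
gripper_force: 20.0
t 29.1 p [0.5291 0.3561 0.2217] psi -176.8 tilt 0.1 w 0.0139 F [0.9 0.3 1.3] gf 20.0 j7 0.42 -> shift [0.0013 0.0032 0.0252] roll -0.002
```

```bash
python3 -m inch '0.001 0.003 0 0 0.006;0.001 0.003 0.006 0 0.006;0.001 0.003 0.013 0 0.006;0.001 0.003 0.02 0 0.006;0.001 0.003 0.0245 0 0.006';python3 -m inch '0 0 0 0 0.006;0 0 0 0 0.006'; python3 -c "
from h import *;go(.5276,.3592,.1965,183.3)"
```

```text
clock: 29.6
position: [0.5273, 0.36, 0.1959]
ee_rot: [0.09, -3.14, 0.001]
force: [-0.7, -0.6, 0.1]
width: 0.151
gripper_force: 20.0
clock: 29.8
position: [0.5273, 0.3603, 0.1966]
ee_rot: [0.09, -3.14, 0.0]
force: [-0.7, 0.1, -0.3]
width: 0.154
gripper_force: 20.0
t 29.8 p [0.5273 0.3603 0.1966] psi -176.7 tilt 0.0 w 0.0141 F [-0.7  0.1 -0.3] gf 20.0 j7 0.4 -> shift [-0.0002 -0.0011  0.0001] roll -0.0
```

```bash
python3 -m inch '0 -0.001 0.001 0 0.006;0 -0.001 0.001 0 0.018;0 -0.001 0.001 0 0.03;0 -0.001 0.001 0 0.03;0 -0.001 0.001 0 0.03';python3 -m inch '0 0 -0.01 0 0.03;0 0 -0.04 0 0.03;0 0 -0.08 0 0.03;0 0 -0.12 0 0.03;0 0 -0.13 0 0.03';python3 -m inch '0.007 -0.05 0 0 0.03;0.014 -0.1 0 0 0.03;0.02 -0.15 0 0 0.03;0.027 -0.2 0 0 0.03;0.035 -0.25 0 0 0.03'; python3 -m inch '0.007 -0.05 0 0 0.03;0.014 -0.1 0 0 0.03;0.02 -0.13 0 0 0.03;0.02 -0.13 0 0 0.03;0.02 -0.13 0 0 0.03'; python3 - <<'E'
from h import *
go(.48,0,.32,183.3)
I={n:np.mean([arm.get_image(n).astype(float) for _ in range(6)],0).astype(np.uint8)[:,:,::-1] for n in("top","side")}
a=cv2.resize(I["top"][200:290,165:275],None,fx=4,fy=4,interpolation=cv2.INTER_CUBIC)
b=cv2.resize(I["side"][175:235,245:355],None,fx=4,fy=4,interpolation=cv2.INTER_CUBIC)
cv2.imwrite("pics/c9.png",np.vstack([a,b]))
for q,z in(("spanner",.02),("screwdriver",.021),("level",.048),("tweezers",.02),("marker",.012)):
    for d in arm.silhouettes("top",q)[:1]:
        c,y,L,W=axis("top",d["region"],z);print(q,round(d["conf"],2),np.round(c,4),round(np.degrees(y),1),round(L,3),round(W,3))
E
```

```text
clock: 30.3
position: [0.5275, 0.3593, 0.1958]
ee_rot: [-0.09, 3.14, 0.0]
force: [-0.5, 0.6, 0.3]
width: 0.32
gripper_force: 0.0
clock: 30.8
position: [0.5276, 0.3607, 0.3314]
ee_rot: [-0.09, 3.135, 0.007]
force: [-1.6, 0.9, -0.2]
width: 0.332
gripper_force: 0.0
clock: 31.3
position: [0.5065, 0.1082, 0.3259]
ee_rot: [-0.09, 3.14, -0.001]
force: [1.3, 0.4, 0.1]
width: 0.331
gripper_force: 0.0
clock: 31.8
position: [0.4943, -0.0213, 0.326]
ee_rot: [-0.087, 3.14, 0.0]
force: [-0.7, 0.2, 0.0]
width: 0.329
gripper_force: 0.0
t 31.8 p [ 0.4943 -0.0213  0.326 ] psi -176.8 tilt 0.0 w 0.0302 F [-0.7  0.2  0. ] gf 0.0 j7 1.1 -> shift [0.0131 0.0221 0.006 ] roll -0.002
screwdriver 0.44 [0.4982 0.2466] 6.6 0.071 0.015
level 0.81 [0.5198 0.2981] 3.7 0.153 0.024
tweezers 0.49 [ 0.4392 -0.005 ] 88.5 0.093 0.016
marker 0.47 [ 0.4409 -0.0065] 87.7 0.096 0.019
```

View pics/c9.png

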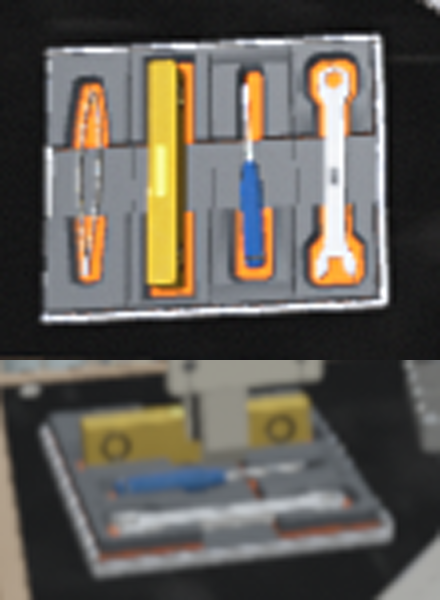

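All four tools appear in their own recesses. I'll check the handle's height by triangulating it against the first pictures, as it lies a little askew.

```bash
python3 - <<'E'
from h import *
N={n:np.mean([arm.get_image(n).astype(float) for _ in range(6)],0).astype(np.uint8)[:,:,::-1] for n in("top","side")}
O={n:cv2.imread(f"pics/avg_{n}.png") for n in N}
def tri(I,box):
    rs=[]
    for n in("top","side"):
        r0,r1,c0,c1=box[n];p=I[n][r0:r1,c0:c1].astype(float);m=np.clip(p[...,0]-p[...,2]-40,0,None)
        r,c=np.indices(m.shape);rs.append(ray(n,[[r0+(r*m).sum()/m.sum(),c0+(c*m).sum()/m.sum()]]))
    (o1,d1),(o2,d2)=rs;d1,d2=d1[0],d2[0]
    t=np.linalg.lstsq(np.c_[d1,-d2],o2-o1,rcond=None)[0];a,b=o1+t[0]*d1,o2+t[1]*d2
    return np.round((a+b)/2,4),round(np.linalg.norm(a-b),4)
print("bench",tri(O,dict(top=(235,275,460,480),side=(345,385,315,375))))
print("now",tri(N,dict(top=(235,275,220,236),side=(185,210,265,310))))
E
```

```text
bench (array([ 0.5071, -0.4015,  0.0078]), np.float64(0.0005))
now (array([0.5006, 0.2483, 0.0191]), np.float64(0.0015))
```

The handle is about 11 mm higher than on the bench, where a full seat would make it 13 mm, so it is fully down within measuring error. The arm touches nothing, so I'm handing in.

```bash
python3 -c "
from cell import arm
print(arm.sign_off())"
```

```text
the job is handed in; nothing more can be done
None
```

The spanner, screwdriver, level and tweezers each lie in their own recess, let go of. The marker and mouse were not touched, and the job was handed in at about 33 s of the 131 s allowed; no verdict came back.

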